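# Check that a trolley's brake lever stops short of the bar

### The job

The push bar of a sample trolley stands on the bench in a test stand, with its brake lever on the side facing the robot. With the outside of the fingers, press the lever in towards the bar until it stops, let go so that it springs right back out, then press it in to its stop again and finish while still holding it there, so that the gap left to the bar can be measured. Push only on the front of the lever, firmly but without forcing it: do not grip it, do not touch the bar, and leave the things around it where they stand.

Things in the scene. Friction and masses are not known exactly. Their poses are not given: they have to be found in the camera images.
- stand: grey base plate, 100 x 150 mm, its top 16 mm above the bench, fixed to the bench on suction feet, with two posts; carries bar and lever. Origin: centre of the base, on the bench surface; z up, y along the bar (its left end as the robot sees it), x from the lever to the bar (roughly away from the robot). The stand's position and yaw (within 0.38 rad) vary
- push_bar: horizontal round bar along the stand's y, 215 mm long, its axis 105 mm above the bench and 25 mm on the +x side of the stand's centre; 29 mm thick black grip sleeve on its left part (34 mm over the end rims), black bracket at its right end (38 mm thick, top 124 mm above the bench) that holds the lever. Same origin and axes as the stand. Not to be touched
- brake_lever (a joint): aluminium hand lever in front of the bar; hinge with upright axis at the bar's right end. 0 = out (rest), 0.2 rad = fully in, at its stop, where about 20 mm are left between lever and bar at the pressing point; positive swings the blade towards the bar (clockwise seen from above). A spring returns it: the pressing point needs about 0.9 N to start and 3 N to reach the stop; beyond that the stop is felt as a sharp rise of force
- lever_face (a point): pressing point: on the front face of the lever (the side away from the bar), at mid-height, 105 mm above the bench, 120 mm along the blade from the hinge axis. The blade is 16 mm high (97 to 113 mm above the bench), 10 mm thick with its lining, and straight from 30 to 156 mm from the hinge, then ends in a 20 mm ball. The point turns with the lever: its y points along the blade to the ball, its x from the front face to the bar; it moves about 24 mm on its arc from rest to stop
- lever_pivot (a point): the lever's hinge axis (upright), at 105 mm above the bench; the front face plane lies 13 mm in front of it
- lever_back (a point): point on the back of the lever, at the middle of the 3 mm black rubber lining, 110 x 12 mm, along the back of the lever, facing the bar; not to be touched (touching it means hooking or gripping the lever)
- specimen_pot: loose specimen pot with a yellow cap, 51 mm across, 62 mm high, to the left of the stand; origin at the centre of its underside. To be left alone
- dropper: loose small white dropper bottle, 23 mm across, 82 mm high, to the right of the stand; origin at the centre of its underside. To be left alone

How it is judged:
On the way, in this order (a step that is already met when the one before it is completed fails the run):
1. the lever is pressed in to its stop by the fingers (value of joint brake_lever above 0.18 rad and contact force between the fingers and brake_lever above 1.5 N), for 0.2 s.
2. the lever is let go and has sprung back out (value of joint brake_lever below 0.02 rad and contact force between the fingers and brake_lever below 0.3 N), for 0.2 s.
At the end, for the whole second after the job is handed in: after one press and a full release (below 0.02 rad, fingers off it), the lever is again in at its stop (above 0.18 of 0.2 rad), held there by the fingers with more than 1.5 N, the bar untouched and the pot and dropper bottle within 2 cm of where they stood (all of step 1 and contact force between the fingers and push_bar below 0.5 N and distance of each of specimen_pot, dropper from where it was at the start of the episode below 0.02 m and linear speed of each of specimen_pot, dropper below 0.02 m/s); the arm keeps its last pose, push and grip.
It fails at once if the robot touches the bar with more than 2 N (contact force between any of the fingers, the arm and push_bar above 2 N).
It fails at once if the robot touches the back of the lever (hooking or gripping it) with more than 2 N (contact force between any of the fingers, the arm and brake_lever_c4 above 2 N).
It fails at once if the lever is forced: pushed with more than 40 N (contact force between the fingers and brake_lever above 40 N).
It fails at once if the specimen pot or dropper bottle is moved more than 2 cm, lifted or tipped (distance of any of specimen_pot, dropper from where it was at the start of the episode above 0.02 m or angle between any of specimen_pot, dropper's own z axis and vertical above 0.3 rad).
It also fails if it takes over 56 s, if anything falls off the work surface, if the arm or the gripper's body presses on something with over 40 N, if the wrist force passes 120 N, or if a joint passes its speed limit or range.

### The arm

A 6-joint arm with a two-finger parallel gripper is mounted at the origin on a cart in front of the work surface, level with it; the furniture and walls round the work are solid. World frame = base frame: x ahead of the robot, y to its left, z up, the work surface at z = 0. Lengths are in m, angles in rad, forces in N, time in s.
With the tool pointing down it reaches from about 0.425 to 0.95 m from the base axis. Payload 3.5 kg.
Tool frame: the origin (TCP) lies at the very end of the fingers, on their centre line; the grasp point (between the pads) lies behind it (ctrl.grasp_offset is the z of the grasp point in the tool frame, in m); z points along the fingers, x is the direction in which the jaws open and shut, and the axes are right-handed (so a half turn about z gives the same grasp; the last joint's range is limited). The gripper opens to 85 mm and grips with 20 to 120 N. Pads are 22 mm wide; open, the fingers measure 114 mm over their backs; the gripper's body (76 mm by 85 mm) begins 54 mm behind the grasp point. The pads swing forward as they close: fully open they stand 13 mm farther back than shut.
Start: joints at [1.158, 0.286, 1.577, -0, 1.279, -0.15], TCP at [0.175, 0.652, 0.231] pointing down, gripper open.
Joint ranges: [-2.77, 2.77], [-0.9, 2.22], [0.21, 2.48], [-1.53, 4.67], [0.24, 2.81], [-2.84, 2.84]. Speed limits (rad/s): [2.79, 2.79, 3.14, 3.14, 3.14, 3.14].

### API

Orientations are given as a unit quaternion [x, y, z, w].
In Python, from plant import ctrl gives the robot as it stands.
- The arm moves only by the shell command python3 -m jog 'ROWS' [FORCE]. ROWS is JSON, a list of rows, each an object with "grip": the closure, from 0 (fully open) to 1 (shut); "xyz": the shift along the tool's x, y, z in m, a list of three; "dr": the turn, a rotation vector about the tool's x, y, z in rad, a list of three. A call has 1 to 12 rows; each row is the pose to reach, as a shift and turn from the pose commanded when the call began, along the tool's axes at that moment; what a row does not reach only later rows make up. A row lasts 1/12 s, in which the tool goes at most 41.7 mm and 7.16 degrees, less where a joint would pass 70% of its speed; a pose out of reach is approached as far as the arm can. A call with a gripper value outside its range is refused whole. The fingers move at their own pace and stop on an object; FORCE is the grip in N (left out, the last holds). Time passes only in rows, so rows that repeat a pose let the fingers close. It gives the time, the measured TCP pose, the force and the opening at its end, in the units of the state.
- ctrl.get_state(): the state, without advancing time (a new reading comes with each control period).
- ctrl.read_camera(name): name is "side" or "top" or "wrist"; returns the picture (480x640x3 uint8, red, green, blue); there is no depth.
- ctrl.get_calibration(name): a dict with "mtx" (3x3 intrinsics, pixels), "R" (3x3) and "t" (3): a world point X has camera coordinates R X + t; the wrist camera has in their place "hand_eye" (4x4, takes a point from camera to tool coordinates, whose origin is the TCP and whose axes are the tool frame's). Camera axes: x right, y down, z forward; pixel columns grow to the right and rows downward; lengths in m; the calibration is good to about 2 mm. A picture is of the moment at which its call begins: read the wrist's pose just before it. get_calibration takes no time and is no camera call.
- ctrl.sign_off(): hands the job in, once; it reports no verdict.
The state is a dict: "time": time; "qpos": joint angles; "dq": joint speeds; "joint_efforts": joint torques, N m; "eef_pos": TCP position; "tcp_rot": TCP orientation; "contact_force": force on the tool from outside, world axes, zero at the start; "wrist_torque": the same for the moment, N m; "opening": opening from 0.0 (shut) to 1.0 (fully open).
Only numpy, scipy, OpenCV 4.12 (cv2) and the standard library are available. Lean on these libraries where they do the work, as an engineer would, in place of code of your own. Each camera call takes 0.05 s, during which the arm holds its last target.

## Working session

There is one attempt and no reset: what is moved stays moved. The work goes in short steps, Python scripts to look and compute and a shell command to move; the robot and the scene stay as the last step left them, time stands still between calls to the robot, and variables do not carry over. Pictures are saved under pics/ and viewed, and the job is handed in when it is done.

```bash
mkdir -p pics; ls; python3 - <<'E'
from plant import ctrl
import cv2
s=ctrl.get_state();print({k:s[k] for k in('time','eef_pos','tcp_rot','contact_force','opening')},ctrl.grasp_offset)
for n in('top','side'):
    cv2.imwrite(f'pics/{n}0.png',ctrl.read_camera(n)[:,:,::-1]); print(n,ctrl.get_calibration(n))
print(ctrl.get_calibration('wrist'))
E
```

```text
pics
{'time': 0.0, 'eef_pos': array([0.17506942, 0.65123541, 0.22993164]), 'tcp_rot': array([ 7.93672241e-01,  6.08344501e-01, -1.01581612e-03,  5.57586369e-04]), 'contact_force': array([ 0.32147795, -0.6221462 , -0.31996845]), 'opening': 0.9974316219608275} -0.0187
top {'mtx': array([[522.93361237,   0.        , 303.86940802],
       [  0.        , 522.93361237, 240.6458326 ],
       [  0.        ,   0.        ,   1.        ]]), 'R': array([[-1.23623766e-02, -9.99920176e-01, -2.61026255e-03],
       [-9.91191664e-01,  1.25986132e-02, -1.31834592e-01],
       [ 1.31856954e-01,  9.57481611e-04, -9.91268292e-01]]), 't': array([0.28617036, 0.51201924, 0.86948397])}
side {'mtx': array([[478.54792916,   0.        , 317.67262914],
       [  0.        , 478.54792916, 236.6761947 ],
       [  0.        ,   0.        ,   1.        ]]), 'R': array([[ 0.91778712, -0.39657454,  0.01988569],
       [-0.21111118, -0.52976238, -0.82145231],
       [ 0.33630176,  0.74972025, -0.5699304 ]]), 't': array([-0.3467279 ,  0.31580359,  0.51161972])}
{'mtx': array([[364.00094882,   0.        , 323.24432482],
       [  0.        , 364.00094882, 238.78843321],
       [  0.        ,   0.        ,   1.        ]]), 'hand_eye': array([[ 9.99999987e-01,  1.42406259e-05,  1.60252687e-04,
         3.22023265e-04],
       [-6.25127635e-05,  9.52200821e-01,  3.05472738e-01,
        -7.81164857e-02],
       [-1.48242617e-04, -3.05472744e-01,  9.52200809e-01,
        -1.42985708e-01],
       [ 0.00000000e+00,  0.00000000e+00,  0.00000000e+00,
         1.00000000e+00]])}
```

View pics/top0.png

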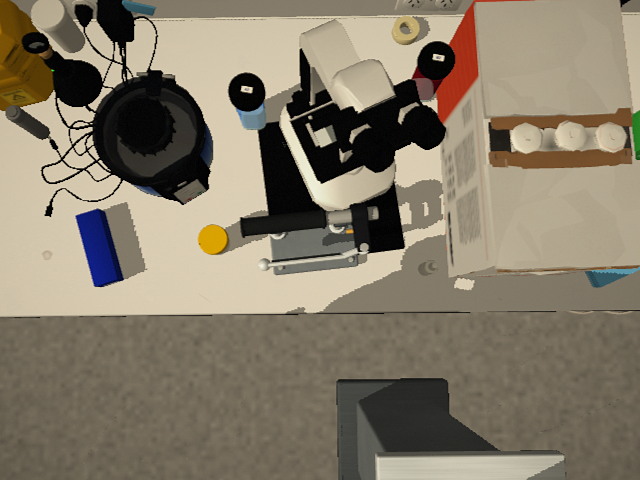

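View pics/side0.png

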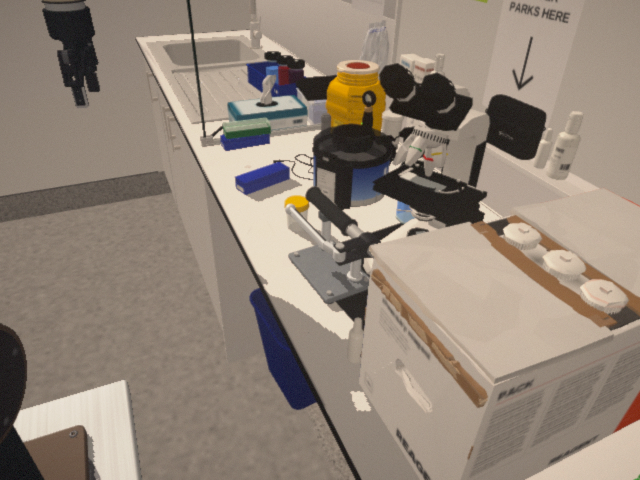

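```bash
cat > h.py <<'E'
from plant import ctrl
import numpy as np, cv2
def ray(n,u,v):
    c=ctrl.get_calibration(n);R=c['R'];t=c['t']
    d=R.T@np.linalg.solve(c['mtx'],[u,v,1.]);return -R.T@t,d
def at(n,u,v,z):
    o,d=ray(n,u,v);return o+d*(z-o[2])/d[2]
def proj(n,X):
    c=ctrl.get_calibration(n);p=c['mtx']@(c['R']@np.array(X)+c['t']);return p[:2]/p[2]
E
python3 - <<'E'
import cv2
a=cv2.imread('pics/top0.png')
cv2.imwrite('pics/topz.png',cv2.resize(a[195:295,190:450],(780,300),interpolation=cv2.INTER_CUBIC))
a=cv2.imread('pics/side0.png')
cv2.imwrite('pics/sidez.png',cv2.resize(a[180:380,260:400],(420*4//3,600*4//4),interpolation=cv2.INTER_CUBIC))
E
```

```text
(no output)
```

View pics/topz.png

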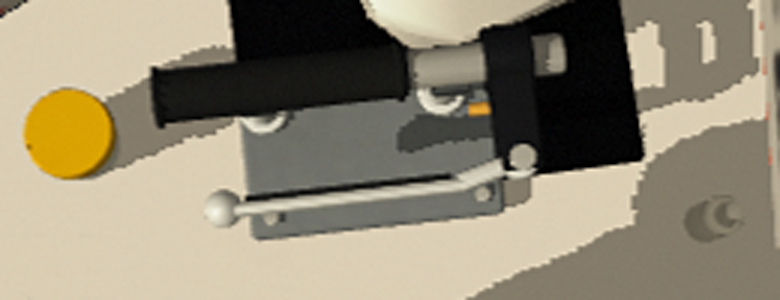

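View pics/sidez.png

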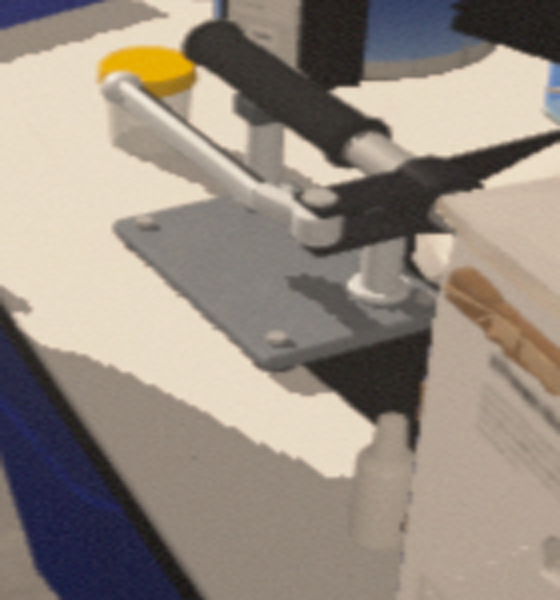

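```bash
python3 - <<'E'
from h import *
P=dict(ball=(264,264.3,.105),hinge=(364,247.7,.118),fl=(275.3,274.3,.016),fr=(358.3,264.3,.016),barL=(241.7,227.3,.105),barR=(377,213,.105),drop=(435,265.7,.082),pot=(213,239.5,.062),bladeTopF_L=(190+250/3,195+213/3,.113),bladeTopF_R=(190+450/3,195+189/3,.113))
W={k:at('top',*p) for k,p in P.items()}
for k in W: print(k,W[k].round(4))
d=lambda a,b:(np.linalg.norm((W[a]-W[b])[:2]),np.arctan2(*(W[a]-W[b])[:2]))
for a,b in(('ball','hinge'),('fl','fr'),('barL','barR'),('bladeTopF_L','bladeTopF_R')):print(a,b,d(a,b))
for k in('ball','hinge'):print(k,proj('side',W[k]))
E
```

```text
ball [0.4692 0.3432 0.105 ]
hinge [0.4921 0.1858 0.118 ]
fl [0.4593 0.3304 0.016 ]
fr [0.475  0.1849 0.016 ]
barL [0.5289 0.3787 0.105 ]
barR [0.5494 0.1619 0.105 ]
drop [0.4654 0.0672 0.082 ]
pot [0.5158 0.432  0.062 ]
bladeTopF_L [0.4656 0.328  0.113 ]
bladeTopF_R [0.4769 0.2233 0.113 ]
ball hinge (np.float64(0.15909660906510303), np.float64(-0.14450790318012988))
fl fr (np.float64(0.14640058504853434), np.float64(-0.10748094946516289))
barL barR (np.float64(0.21775060328600213), np.float64(-0.09395021559815925))
bladeTopF_L bladeTopF_R (np.float64(0.1052821243676828), np.float64(-0.10721850995919359))
ball [290.00037133 208.34199334]
hinge [339.13176132 247.25576096]
```

```bash
python3 -m jog '[{"grip":1,"xyz":[-0.025,0.030,0],"dr":[0,0,-0.03]},{"grip":1,"xyz":[-0.050,0.060,0],"dr":[0,0,-0.06]},{"grip":1,"xyz":[-0.075,0.090,0],"dr":[0,0,-0.09]},{"grip":1,"xyz":[-0.100,0.120,0],"dr":[0,0,-0.12]},{"grip":1,"xyz":[-0.125,0.150,0],"dr":[0,0,-0.15]},{"grip":1,"xyz":[-0.150,0.180,0],"dr":[0,0,-0.18]},{"grip":1,"xyz":[-0.175,0.210,0],"dr":[0,0,-0.21]},{"grip":1,"xyz":[-0.200,0.240,0],"dr":[0,0,-0.24]},{"grip":1,"xyz":[-0.225,0.270,0],"dr":[0,0,-0.26]},{"grip":1,"xyz":[-0.250,0.300,0],"dr":[0,0,-0.26]},{"grip":1,"xyz":[-0.270,0.332,0],"dr":[0,0,-0.26]},{"grip":1,"xyz":[-0.270,0.332,0],"dr":[0,0,-0.26]}]' 40
python3 - <<'E'
from h import *
from scipy.spatial.transform import Rotation as R
s=ctrl.get_state();print(s['eef_pos'],R.from_quat(s['tcp_rot']).as_matrix().round(3),s['contact_force'],s['opening'])
for n in('top','wrist','side'): cv2.imwrite(f'pics/{n}1.png',ctrl.read_camera(n)[:,:,::-1])
E
```

```text
time: 1.1
eef_pos: [0.4291, 0.3005, 0.2311]
tcp_rot: [0.71, 0.704, -0.0, 0.001]
contact_force: [-0.2, 1.0, 0.6]
opening: -0.001
[0.42912903 0.30046835 0.23111812] [[ 0.009  1.     0.002]
 [ 1.    -0.009 -0.002]
 [-0.002  0.002 -1.   ]] [-0.23497091  0.99203576  0.55549695] -0.001448432700346662
```

View pics/wrist1.png

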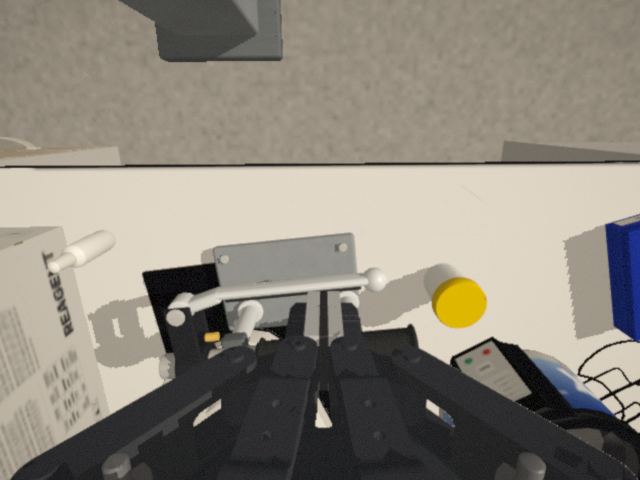

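View pics/side1.png

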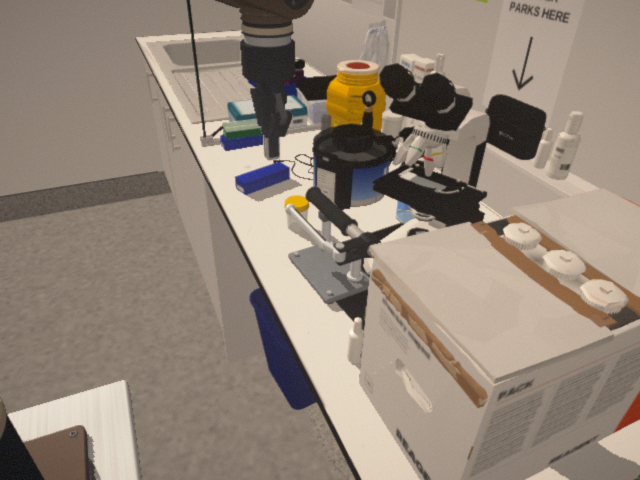

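```bash
python3 - <<'E'
from h import *
from scipy.spatial.transform import Rotation as R
s=ctrl.get_state();c=ctrl.get_calibration('wrist');H=c['hand_eye'];T=R.from_quat(s['tcp_rot']).as_matrix()
def w(u,v,z):
    o=T@H[:3,3]+s['eef_pos'];d=T@H[:3,:3]@np.linalg.solve(c['mtx'],[u,v,1.]);return (o+d*(z-o[2])/d[2]).round(4)
for n,p in dict(hinge=(176,317,.118),ball=(376,279,.105),face_l=(358,274,.113),face_r=(225,285,.113),pot=(460,303,.062),dropper=(52,268,.082)).items():print(n,w(*p))
E
```

```text
hinge [0.494  0.1881 0.118 ]
ball [0.4677 0.3473 0.105 ]
face_l [0.4598 0.3319 0.113 ]
face_r [0.4688 0.2278 0.113 ]
pot [0.5121 0.4351 0.062 ]
dropper [0.4665 0.0706 0.082 ]
```

```bash
python3 -m jog '[{"grip":1,"xyz":[0.005,-0.004,0.035],"dr":[0,0,0]},{"grip":1,"xyz":[0.005,-0.004,0.070],"dr":[0,0,0]},{"grip":1,"xyz":[0.005,-0.004,0.105],"dr":[0,0,0]},{"grip":1,"xyz":[0.005,-0.004,0.130],"dr":[0,0,0]},{"grip":1,"xyz":[0.005,-0.004,0.143],"dr":[0,0,0]},{"grip":1,"xyz":[0.005,-0.004,0.143],"dr":[0,0,0]},{"grip":1,"xyz":[0.005,-0.004,0.143],"dr":[0,0,0]},{"grip":1,"xyz":[0.005,-0.004,0.143],"dr":[0,0,0]}]'
python3 - <<'E'
from h import *
s=ctrl.get_state();print(s['eef_pos'],s['contact_force'],s['joint_efforts'])
for n in('top','side'):
  a=ctrl.read_camera(n)[:,:,::-1]; cv2.imwrite(f'pics/{n}2.png',cv2.resize(a[170:320,180:430],(750,450)) if n=='top' else cv2.resize(a[130:330,210:410],(600,600)))
E
```

```text
time: 1.92
eef_pos: [0.4221, 0.3111, 0.0897]
tcp_rot: [0.707, 0.707, 0.001, 0.0]
contact_force: [0.6, 0.1, 0.8]
opening: -0.001
[0.4220832  0.31113161 0.0896546 ] [0.62717038 0.07835223 0.83279451] [ 8.46914412e-02 -2.87846911e+01 -2.39876837e+01  2.22644696e-03
  2.62217713e-02  1.23525962e-03]
```

View pics/top2.png

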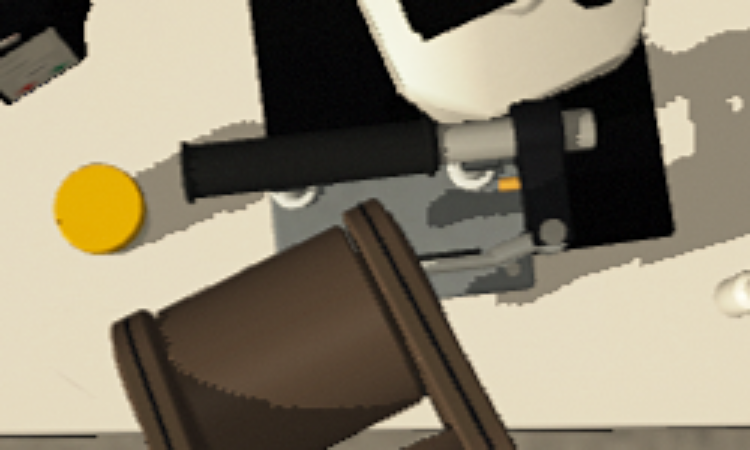

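View pics/side2.png

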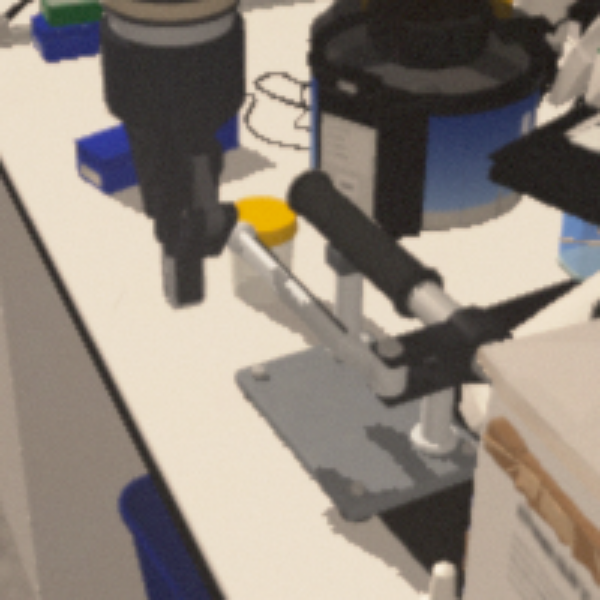

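```bash
python3 -m jog '[{"grip":1,"xyz":[-0.006,0.012,0],"dr":[0,0,0]},{"grip":1,"xyz":[-0.006,0.022,0],"dr":[0,0,0]},{"grip":1,"xyz":[-0.006,0.028,0],"dr":[0,0,0]},{"grip":1,"xyz":[-0.006,0.028,0],"dr":[0,0,0]},{"grip":1,"xyz":[-0.006,0.028,0],"dr":[0,0,0]}]'
python3 -m jog '[{"grip":1,"xyz":[0,0.004,0],"dr":[0,0,0]},{"grip":1,"xyz":[0,0.008,0],"dr":[0,0,0]},{"grip":1,"xyz":[0,0.008,0],"dr":[0,0,0]},{"grip":1,"xyz":[0,0.008,0],"dr":[0,0,0]}]'
python3 -m jog '[{"grip":1,"xyz":[0,0.003,0],"dr":[0,0,0]},{"grip":1,"xyz":[0,0.006,0],"dr":[0,0,0]},{"grip":1,"xyz":[0,0.006,0],"dr":[0,0,0]},{"grip":1,"xyz":[0,0.006,0],"dr":[0,0,0]}]'
python3 - <<'E'
from h import *
for n in('wrist','side'):
  a=ctrl.read_camera(n)[:,:,::-1]; cv2.imwrite(f'pics/{n}3.png',a if n=='wrist' else cv2.resize(a[130:330,210:410],(600,600)))
E
```

```text
time: 2.43
eef_pos: [0.4506, 0.3036, 0.0885]
tcp_rot: [0.708, 0.706, 0.0, -0.0]
contact_force: [-0.2, -0.6, -0.3]
opening: -0.001
time: 2.77
eef_pos: [0.4576, 0.3036, 0.0881]
tcp_rot: [0.708, 0.706, -0.0, -0.0]
contact_force: [-1.0, -0.8, 1.4]
opening: -0.001
time: 3.1
eef_pos: [0.4637, 0.3038, 0.0882]
tcp_rot: [0.708, 0.706, -0.0, -0.0]
contact_force: [-1.2, -0.0, 0.7]
opening: -0.001
```

View pics/wrist3.png

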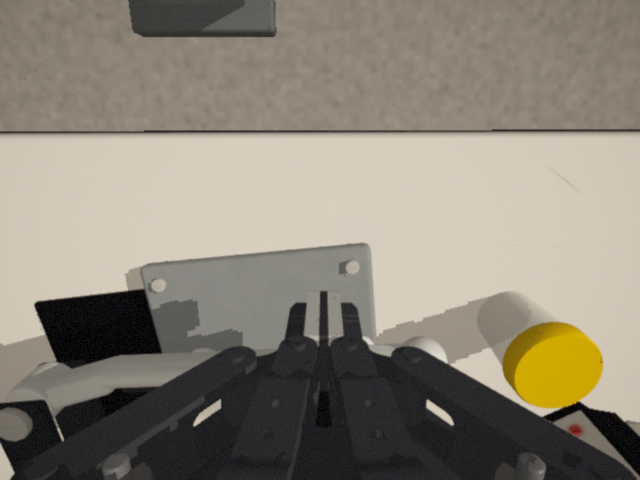

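View pics/side3.png

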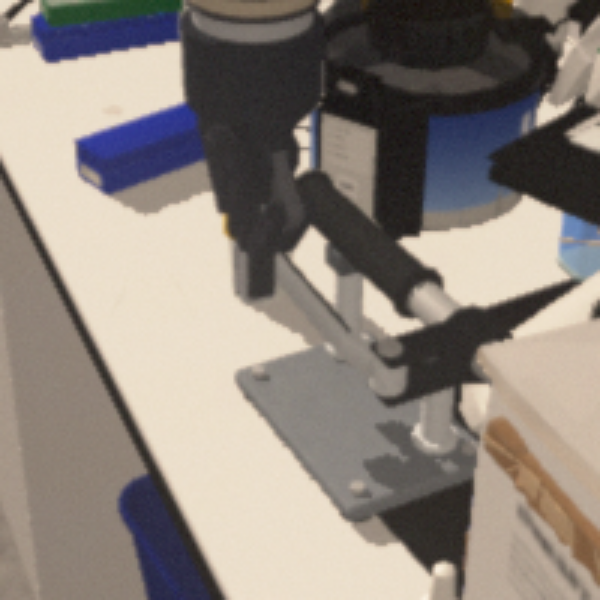

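```bash
for i in 1; do python3 -m jog '[{"grip":1,"xyz":[0,0.003,0],"dr":[0,0,0]},{"grip":1,"xyz":[0,0.006,0],"dr":[0,0,0]},{"grip":1,"xyz":[0,0.006,0],"dr":[0,0,0]},{"grip":1,"xyz":[0,0.006,0],"dr":[0,0,0]}]'; done
python3 -m jog '[{"grip":1,"xyz":[0,0.002,0],"dr":[0,0,0]},{"grip":1,"xyz":[0,0.004,0],"dr":[0,0,0]},{"grip":1,"xyz":[0,0.004,0],"dr":[0,0,0]},{"grip":1,"xyz":[0,0.004,0],"dr":[0,0,0]}]'
python3 -m jog '[{"grip":1,"xyz":[0,0.002,0],"dr":[0,0,0]},{"grip":1,"xyz":[0,0.002,0],"dr":[0,0,0]},{"grip":1,"xyz":[0,0.002,0],"dr":[0,0,0]}]'
```

```text
time: 3.53
eef_pos: [0.4698, 0.3038, 0.0883]
tcp_rot: [0.708, 0.706, -0.0, -0.0]
contact_force: [-1.7, 1.5, 0.1]
opening: 0.001
time: 3.87
eef_pos: [0.4738, 0.3038, 0.0883]
tcp_rot: [0.708, 0.706, -0.0, -0.0]
contact_force: [-2.8, 2.0, -0.4]
opening: -0.001
time: 4.12
eef_pos: [0.4758, 0.3038, 0.0883]
tcp_rot: [0.708, 0.706, -0.0, -0.0]
contact_force: [-2.8, 2.6, -0.8]
opening: 0.0
```

```bash
python3 -m jog '[{"grip":1,"xyz":[0,0.002,0],"dr":[0,0,0]},{"grip":1,"xyz":[0,0.002,0],"dr":[0,0,0]},{"grip":1,"xyz":[0,0.002,0],"dr":[0,0,0]}]'
python3 -m jog '[{"grip":1,"xyz":[0,0.001,0],"dr":[0,0,0]},{"grip":1,"xyz":[0,0.001,0],"dr":[0,0,0]},{"grip":1,"xyz":[0,0.001,0],"dr":[0,0,0]}]'
python3 -m jog '[{"grip":1,"xyz":[0,0.001,0],"dr":[0,0,0]},{"grip":1,"xyz":[0,0.001,0],"dr":[0,0,0]},{"grip":1,"xyz":[0,0.001,0],"dr":[0,0,0]}]'
```

```text
time: 4.37
eef_pos: [0.4778, 0.3037, 0.0883]
tcp_rot: [0.708, 0.706, -0.0, -0.0]
contact_force: [-2.5, 2.1, -0.6]
opening: 0.001
time: 4.62
eef_pos: [0.4788, 0.3037, 0.0883]
tcp_rot: [0.708, 0.706, -0.0, -0.0]
contact_force: [-3.3, 2.4, -0.3]
opening: 0.0
time: 4.87
eef_pos: [0.4798, 0.3037, 0.0883]
tcp_rot: [0.708, 0.706, -0.0, -0.0]
contact_force: [-3.6, 3.4, -0.1]
opening: 0.004
```

```bash
python3 - <<'E'
from h import *
s=ctrl.get_state();print(s['contact_force'],s['wrist_torque'],s['opening'])
for n in('wrist','side'):
  a=ctrl.read_camera(n)[:,:,::-1]; cv2.imwrite(f'pics/{n}4.png',cv2.resize(a[230:430,200:467],(800,600)) if n=='wrist' else cv2.resize(a[130:330,210:410],(600,600)))
s=ctrl.get_state();print(s['contact_force'],s['wrist_torque'],s['opening'])
E
```

```text
[-3.57115409  3.37543457 -0.08581495] [ 0.40348288  0.48534606 -0.01297099] 0.004291443807798707
[-3.22698544  2.86963092 -0.0213658 ] [ 0.41793134  0.48931205 -0.01448928] -0.0011801664224081426
```

View pics/wrist4.png

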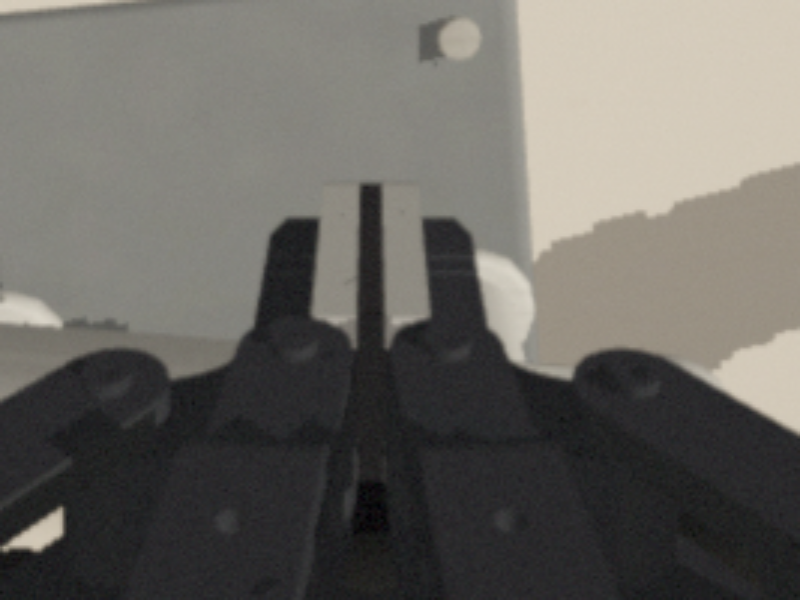

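View pics/side4.png

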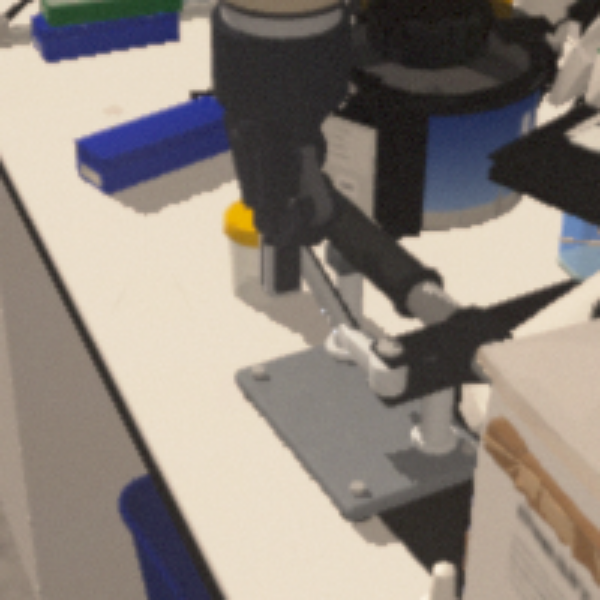

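```bash
python3 -m jog '[{"grip":1,"xyz":[0.001,0.001,0],"dr":[0,0,0]},{"grip":1,"xyz":[0.001,0.001,0],"dr":[0,0,0]},{"grip":1,"xyz":[0.001,0.001,0],"dr":[0,0,0]}]'
python3 -m jog '[{"grip":1,"xyz":[0.001,0.001,0],"dr":[0,0,0]},{"grip":1,"xyz":[0.001,0.001,0],"dr":[0,0,0]},{"grip":1,"xyz":[0.001,0.001,0],"dr":[0,0,0]}]'
python3 -m jog '[{"grip":1,"xyz":[0,0.001,0],"dr":[0,0,0]},{"grip":1,"xyz":[0,0.001,0],"dr":[0,0,0]},{"grip":1,"xyz":[0,0.001,0],"dr":[0,0,0]}]'
```

```text
time: 5.22
eef_pos: [0.4808, 0.304, 0.0882]
tcp_rot: [0.708, 0.706, -0.001, 0.0]
contact_force: [-2.7, -1.5, 0.6]
opening: 0.003
time: 5.47
eef_pos: [0.4812, 0.3049, 0.0881]
tcp_rot: [0.708, 0.706, -0.001, -0.0]
contact_force: [-5.5, -2.3, 1.5]
opening: 0.001
time: 5.72
eef_pos: [0.4815, 0.3049, 0.0881]
tcp_rot: [0.708, 0.706, -0.002, -0.001]
contact_force: [-6.1, -2.1, 2.9]
opening: 0.006
```

```bash
python3 -m jog '[{"grip":1,"xyz":[0,0.001,0],"dr":[0,0,0]},{"grip":1,"xyz":[0,0.001,0],"dr":[0,0,0]},{"grip":1,"xyz":[0,0.001,0],"dr":[0,0,0]},{"grip":1,"xyz":[0,0.001,0],"dr":[0,0,0]}]'
python3 - <<'E'
from h import *
for n in('wrist','side'):
  a=ctrl.read_camera(n)[:,:,::-1]; cv2.imwrite(f'pics/{n}5.png',a if n=='wrist' else cv2.resize(a[130:330,210:410],(600,600)))
E
```

```text
time: 6.05
eef_pos: [0.4818, 0.3049, 0.088]
tcp_rot: [0.708, 0.706, -0.003, -0.001]
contact_force: [-9.4, -2.5, 4.6]
opening: 0.003
```

View pics/side5.png

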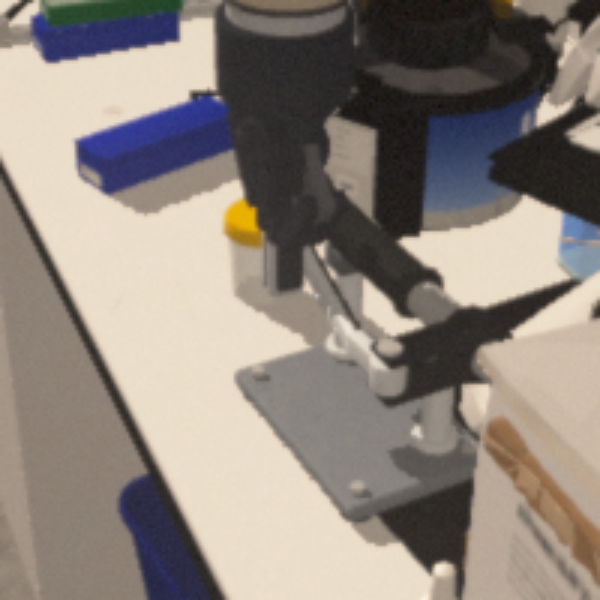

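View pics/wrist5.png

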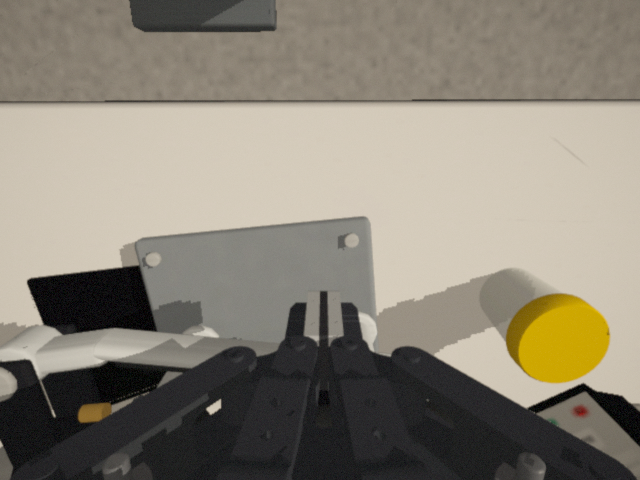

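```bash
python3 -m jog '[{"grip":1,"xyz":[0,-0.005,0],"dr":[0,0,0]},{"grip":1,"xyz":[0,-0.015,0],"dr":[0,0,0]},{"grip":1,"xyz":[0,-0.028,0],"dr":[0,0,0]},{"grip":1,"xyz":[-0.002,-0.042,0],"dr":[0,0,0]},{"grip":1,"xyz":[-0.002,-0.045,0],"dr":[0,0,0]},{"grip":1,"xyz":[-0.002,-0.045,0],"dr":[0,0,0]},{"grip":1,"xyz":[-0.002,-0.045,0],"dr":[0,0,0]},{"grip":1,"xyz":[-0.002,-0.045,0],"dr":[0,0,0]},{"grip":1,"xyz":[-0.002,-0.045,0],"dr":[0,0,0]},{"grip":1,"xyz":[-0.002,-0.045,0],"dr":[0,0,0]}]'
python3 - <<'E'
from h import *
for n in('top','side'):
  a=ctrl.read_camera(n)[:,:,::-1]; cv2.imwrite(f'pics/{n}6.png',cv2.resize(a[170:320,180:430],(750,450)) if n=='top' else cv2.resize(a[130:330,210:410],(600,600)))
E
```

```text
time: 6.98
eef_pos: [0.4395, 0.3039, 0.0885]
tcp_rot: [0.708, 0.706, 0.0, 0.0]
contact_force: [-0.2, -0.4, 0.1]
opening: -0.004
```

View pics/side6.png

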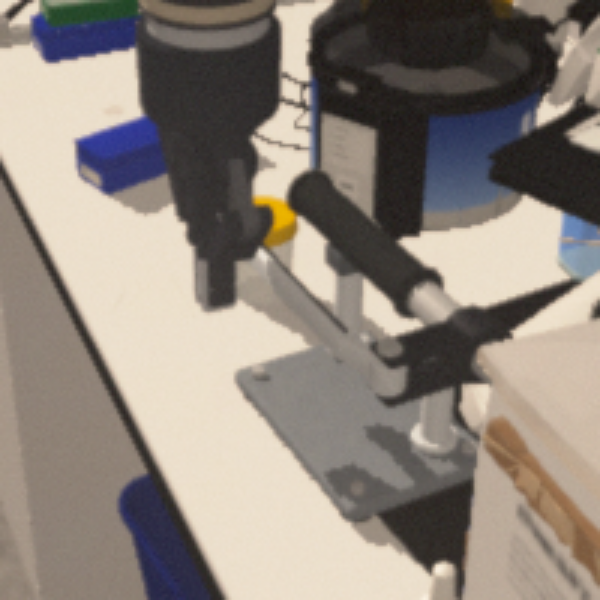

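The lever is back at its rest position, with a visible gap to the fingers and no force. I'll press it in again.

```bash
python3 -m jog '[{"grip":1,"xyz":[0,0.008,0],"dr":[0,0,0]},{"grip":1,"xyz":[0,0.014,0],"dr":[0,0,0]},{"grip":1,"xyz":[0,0.018,0],"dr":[0,0,0]},{"grip":1,"xyz":[0.0005,0.022,0],"dr":[0,0,0]},{"grip":1,"xyz":[0.001,0.026,0],"dr":[0,0,0]},{"grip":1,"xyz":[0.0015,0.030,0],"dr":[0,0,0]},{"grip":1,"xyz":[0.002,0.034,0],"dr":[0,0,0]},{"grip":1,"xyz":[0.002,0.037,0],"dr":[0,0,0]},{"grip":1,"xyz":[0.002,0.039,0],"dr":[0,0,0]},{"grip":1,"xyz":[0.002,0.041,0],"dr":[0,0,0]},{"grip":1,"xyz":[0.002,0.041,0],"dr":[0,0,0]},{"grip":1,"xyz":[0.002,0.041,0],"dr":[0,0,0]}]'
python3 -m jog '[{"grip":1,"xyz":[0,0.001,0],"dr":[0,0,0]},{"grip":1,"xyz":[0,0.002,0],"dr":[0,0,0]},{"grip":1,"xyz":[0,0.002,0],"dr":[0,0,0]},{"grip":1,"xyz":[0,0.002,0],"dr":[0,0,0]}]'
python3 -m jog '[{"grip":1,"xyz":[0,0.001,0],"dr":[0,0,0]},{"grip":1,"xyz":[0,0.002,0],"dr":[0,0,0]},{"grip":1,"xyz":[0,0.002,0],"dr":[0,0,0]},{"grip":1,"xyz":[0,0.002,0],"dr":[0,0,0]}]'
```

```text
time: 8.08
eef_pos: [0.4795, 0.3059, 0.0882]
tcp_rot: [0.708, 0.706, -0.0, -0.0]
contact_force: [-3.1, 2.3, -0.0]
opening: -0.0
time: 8.42
eef_pos: [0.4813, 0.3059, 0.0882]
tcp_rot: [0.708, 0.706, -0.0, -0.001]
contact_force: [-4.0, 2.1, 1.5]
opening: 0.001
time: 8.75
eef_pos: [0.4819, 0.306, 0.0882]
tcp_rot: [0.708, 0.706, -0.002, -0.002]
contact_force: [-8.7, 2.6, 4.1]
opening: -0.0
```

```bash
python3 -m jog '[{"grip":1,"xyz":[0,0.0005,0],"dr":[0,0,0]},{"grip":1,"xyz":[0,0.0005,0],"dr":[0,0,0]},{"grip":1,"xyz":[0,0.0005,0],"dr":[0,0,0]},{"grip":1,"xyz":[0,0.0005,0],"dr":[0,0,0]},{"grip":1,"xyz":[0,0.0005,0],"dr":[0,0,0]},{"grip":1,"xyz":[0,0.0005,0],"dr":[0,0,0]}]'
python3 - <<'E'
from h import *
a=ctrl.read_camera('wrist')[:,:,::-1];b=ctrl.read_camera('top')[:,:,::-1]
cv2.imwrite('pics/w7.png',a);cv2.imwrite('pics/t7.png',cv2.resize(b[170:320,180:450],(800,444)))
E
```

```text
time: 9.25
eef_pos: [0.482, 0.3059, 0.0881]
tcp_rot: [0.708, 0.706, -0.002, -0.002]
contact_force: [-9.3, 2.9, 4.9]
opening: 0.001
```

View pics/w7.png

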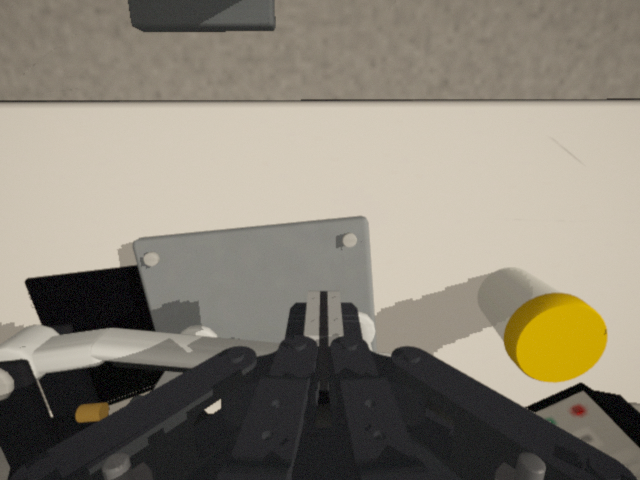

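View pics/t7.png

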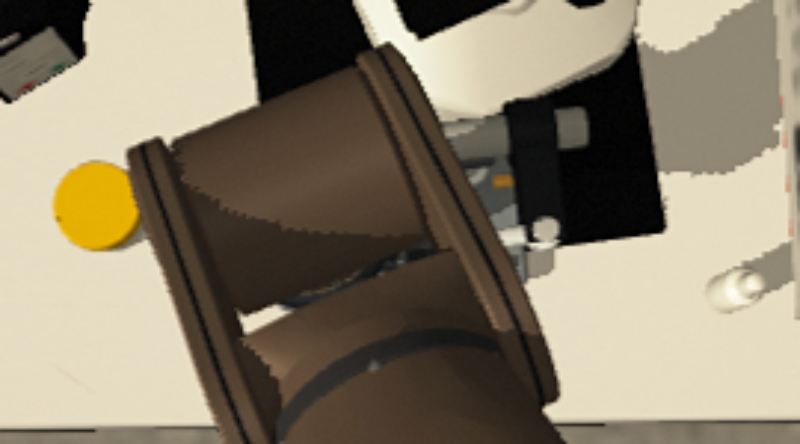

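```bash
python3 -c "
from plant import ctrl
print(ctrl.get_state()['contact_force']);print(ctrl.sign_off())"
```

```text
[-9.22490622  2.68780364  4.04653344]
the job is handed in; nothing more can be done
None
```

I pressed the lever to its stop with the closed fingers, let it spring fully out, then pressed it in again. I handed the job in at about 9.4 s with the fingers still holding it there.

- **At the stop:** both presses ended with the tool at x ≈ 0.482 m, about 24 mm after first contact, which matches the travel you gave. Force rose sharply over the last millimetre, from about 3 N to about 9 N along the push direction. The last reading before hand-in was 9.2 N.
- **Release:** with the fingers backed off to x ≈ 0.440 m, the force was back to sensor noise. The side picture showed the lever back in its rest position with a gap to the fingers.
- **Surroundings:** I saw no sign of touching the bar; by position, the fingers stayed well in front of it and the gripper body well above it. In the last pictures the pot and dropper bottle stood where they started.
- **Not checked directly:** the lever angle and the force on the bar have no direct reading, so I judged both from travel, force and pictures.
- **Unexpected forces:** I saw side forces of 2–3 N and an upward force of 4–5 N while pressing against the stop. I put these down to friction and slight finger tilt; their cause is not confirmed.

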